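# Hold the potter's wheel belt tensioner back for a new belt

### The arm

A 7-joint arm with a two-finger parallel gripper is mounted at the origin on the work surface. World frame = base frame: x ahead of the robot, y to its left, z up, the work surface at z = 0. Lengths are in m, angles in rad, forces in N, time in s.
With the tool pointing down it reaches from about 0.425 to 0.875 m from the base axis. Payload 4.7 kg.
Tool frame: the origin (TCP) lies midway between the tips of the shut fingers; the grasp point (between the pads) lies 19 mm behind it; z points along the fingers, y is the line along which they close (so a half turn about z gives the same grasp; the last joint's range is limited). The gripper opens to 87 mm and grips with 3 to 60 N. Pads are 19 mm wide; open, the fingers measure 117 mm over their backs; the gripper's body (75 mm by 190 mm) begins 51 mm behind the grasp point.
Start: joints at [-1.164, 0.321, -0.07, 1.45, 0.023, 1.371, -0.057], TCP at [0.249, 0.601, 0.184] pointing down, gripper open.
Joint ranges: [-2.86, 2.86], [-0.3, 2.09], [-1.38, 1.24], [0.06, 2.45], [-1.56, 4.7], [0.09, 2.05], [-2.69, 2.69]. Speed limits (rad/s): [2.57, 2.57, 3.14, 3.14, 3.14, 3.14, 3.14].

### API

Orientations are given as [roll, pitch, yaw] about the fixed x, y, z axes, in that order (R = Rz(yaw) Ry(pitch) Rx(roll)).
In Python, from cell import ctrl gives the robot as it stands. The module is installed in compiled form; this text tells all that it offers.
- The arm moves only by the tool drive_tool, never from a script. Its argument "rows" is one flat list of numbers, 5 for each row, row after row: the closure, from 0 (fully open) to 1 (shut), then the shift along the tool's x, y, z in m, then the turn about the tool's z in rad. In form: [grip, dx, dy, dz, twist, grip, dx, dy, dz, twist, ...]. A call has 1 to 12 rows; each row shifts and turns the commanded pose from where the row before left it, along the tool's axes as they then stand; what a row does not reach is not made up. A row lasts 1/12 s, in which the tool goes at most 41.7 mm and 7.16 degrees, less where a joint would pass 70% of its speed; a pose out of reach is approached as far as the arm can. A call with a gripper value outside its range is refused whole. The fingers move at their own pace and stop on an object; "newtons" is the grip in N (left out, the last holds). Time passes only in rows, so rows that do not move let the fingers close. It gives the time, the measured TCP pose, the force, the opening and the grip force at its end, in the units of the state.
- ctrl.read_state(): the state, without advancing time (a new reading comes with each control period).
- ctrl.read_camera(name): name is "scene" or "top"; returns a dict with "pixels" (384x512x3 uint8, blue, green, red), "depth" (384x512 float32, m along the optical axis (not along the pixel's ray), 0 where there is no reading), "fx", "fy", "cx", "cy" (pixels), "k1" (the pictures are not rectified: a ray, as slopes to the right and down, at radius r is drawn at 1 + k1 r^2 times it, then the intrinsics apply), "rvec" (rotation vector, rad) and "tvec" (3), from world to camera coordinates, as OpenCV has them. Camera axes: x right, y down, z forward; pixel columns grow to the right and rows downward; lengths in m; the calibration is good to about 2 mm. A picture is of the moment at which its call begins.
- ctrl.finish_job(): hands the job in; it is judged then, once.
Trained networks look in the newest picture that a camera, given by its name, has taken for a name from the list of things; names that differ only in an ending like _2 or _b are one class to them, and where a whole thing is asked for, a point or a joint stands for the part that bears it (a point fixed in the world has none). Each returns a list of dicts, best first, with "p" (0 to 1); they miss things now and then, are a little off and sometimes report something else, mostly with a low value. They report only what shows in the picture. A call takes as long as a camera call. They do not tell look-alikes from the thing itself.
- ctrl.outline_of(label, camera): "mask" (384x512 bool, what is visible of it) and "centre" ([row, column] in pixels, amid what is visible of it).
- ctrl.mark_of(label, camera): "centre" ([row, column] in pixels: a listed point, or the origin of a listed thing).
The state is a dict: "time_s": time; "q": joint angles; "joint_vel": joint speeds; "joint_torque": joint torques, N m; "ee_pos": TCP position; "eef_rot": TCP orientation; "ft_force": force on the tool from outside, world axes, zero at the start; "wrist_torque": the same for the moment, N m; "opening": finger opening in m; "gripper_force": force on a finger pad.
Only numpy, scipy, OpenCV 4.12 (cv2) and the standard library are available. Lean on these libraries where they do the work, as an engineer would, in place of code of your own. Each camera call takes 0.05 s, during which the arm holds its last target. There are 200 camera calls.

### The job

The belt drive of a potter's wheel is on the bench for a new belt. Press the ejector slide right in so that it pushes the stop block fully out of its channel onto the bare end of the deck, then with the fingers push the sprung tensioner arm back past its click to its stop, and finish while still holding it there: do not let go, the spring would throw it back. Keep the stop block on the deck and leave everything else on the bench where it is.

Things in the scene. Friction and masses are not known exactly. Their poses are not given: they have to be found in the camera images.
- deck: the belt drive: grey steel plate 320 x 290 x 12 mm, fixed on the bench, yaw varies. Origin on the bench surface; plate spans x -150 to 170, y -130 to 160 mm; +x points away from the robot along the channel, +y to the left, z up. Carries two pulleys, tensioner arm, ejector slide and stop block. All heights here are above the bench.
- stop_block: loose plain aluminium block, 36 mm along the channel x 26 across x 52 tall, about 0.13 kg, standing on the plate in the channel, centre at deck x 14 to 22 mm, y -69; origin at the centre of its underside. It blocks the tensioner arm at about 0.27 rad. Its centre beyond deck x = 73 mm: out of the channel; the ejector's full stroke brings it to about 78 mm.
- big_pulley (a point): top centre of the large grooved pulley's hub (116 mm across, 54 mm high) at deck (85, 90) mm. The small pulley (52 mm across, same height) is at deck (-85, 110).
- channel_end (a point): middle of the channel's far end, on the plate (12 mm high), at deck (55, -69) mm. The channel runs along deck x from -15 to 55 mm; low wall on its left (30 mm high), tall stop rail on its right (66 mm high). Beyond this end the plate is bare for 73 mm up to a 10 mm high lip; another lip runs along the right edge.
- ejector (a joint): travel of the ejector slide in m: 0 out (rest), 0.065 fully pressed; pressing moves it along deck +x, its head pushes the stop block ahead of it. Spring 3 N at rest, 8 N fully pressed; it springs back when released.
- pad_face (a point): centre of the near (-x) face of the ejector's upright black thumb pad, on which to press; 42 mm above the bench. The pad is 34 mm wide (y), 8 mm thick, from 15 to 69 mm above the bench; it moves with the slide, at rest at deck (-119, -69) mm.
- tensioner (a joint): angle of the tensioner arm, rad: 0 at rest (sprung out to the left), 0.55 at its stop, the arm along deck -x, its side paddle at the stop rail. Counter-clockwise from above: the near end moves right (deck -y). Force at the post: 4 N at rest, rising to 10 N just before the click at 0.40, 7 N after it. A small pawl lifts and drops at the click. It never latches.
- post_top (a point): top centre of the dark steel push post at the free end of the tensioner arm, 90 mm high. Round, 16 mm across, standing 30 mm above the flat arm (arm top 60 mm high); push it from its left side. It runs on a circle of 140 mm radius round the pivot: at rest at deck (-9, 33) mm, at the stop at deck (-30, -40) mm.
- pivot (a point): the tensioner arm's vertical pivot axis, 60 mm above the bench, at deck (110, -40) mm
- roller: spare idler roller, plain upright grey cylinder 28 mm across, 28 tall, standing on the deck near the small pulley; bystander; origin at the centre of its underside
- wrench: steel wrench lying on the table right of the deck; bystander
- steel_block: loose steel block 36 x 50 x 26 mm high on the table right of the deck; bystander (not the stop block); origin at the centre of its underside
- glaze_bowl: white bowl 110 mm across, 45 tall, left of the deck; bystander
- brush_mug: terracotta mug 76 mm across, 90 tall, left of the deck; bystander
- slip_jar: grey jar with white cap, 64 mm across, 70 tall, right of the deck near its front corner; bystander
- test_tile: fired tile 100 x 100 x 9 mm lying right of the deck; bystander
Things that resemble listed ones, but are neither listed nor needed, are in the scene too. Leave any orange look-alike of the stop_block alone.

How it is judged:
On the way, in this order (a step that is already met when the one before it is completed fails the run):
1. the ejector slide, pressed in, has pushed the stop block out of the channel (x of stop_block in the frame of deck above 0.064 m and value of joint ejector above 0.05 m), for 0.1 s.
2. the fingers have pushed the tensioner arm back past its click to its stop (value of joint tensioner above 0.5 rad and contact force between the fingers and tensioner above 2 N), for 0.2 s.
At the end, for the whole second after the job is handed in: The tensioner is held by the fingers (contact over 2 N) beyond 0.50 rad (click at 0.40, stop at 0.55) through the last second; the stop block rests on the deck out of the channel (its centre beyond deck x = 64 mm); the ejector slide has sprung back (under 15 mm) (all of step 2 and x of stop_block in the frame of deck between 0.064 and 0.19 m and z of stop_block in the frame of deck above 0.006 m and value of joint ejector below 0.015 m and linear speed of stop_block below 0.02 m/s); the arm keeps its last pose, push and grip.
It fails at once if a bystander is disturbed (moved over 25 mm) (distance of any of roller, wrench, steel_block, glaze_bowl, brush_mug, slip_jar, test_tile from where it was at the start of the episode above 0.025 m).
It also fails if it takes over 50 s, if anything falls off the work surface, if the arm or the gripper's body presses on something with over 40 N, if the wrist force passes 120 N, or if a joint passes its speed limit or range.

## Working session

There is one attempt and no reset: what is moved stays moved. The work goes in short steps, Python scripts to look and compute and a tool call to move; the robot and the scene stay as the last step left them, time stands still between calls to the robot, and variables do not carry over. Pictures are saved under pics/ and viewed, at most 10 in all, crops included, and the job is handed in when it is done.

Besides the shell and the picture viewer there is one more tool, called after "Call:" by a JSON object that holds its "method" and its "body", one argument or row to a line. drive_tool: Moves the arm, as the interface text tells. Its arguments: {"type":"object","properties":{"rows":{"type":"array","items":{"type":"number"}},"newtons":{"type":"number"}},"required":["rows"]}

```bash
mkdir -p pics; cat > h.py <<'E'
import numpy as np, cv2
from cell import ctrl
def ray(c,px):
    # px (row,col) -> origin, dir(world) with cam z=1
    K=np.array([[c['fx'],0,c['cx']],[0,c['fy'],c['cy']],[0,0,1]])
    x,y=cv2.undistortPoints(np.array([[[px[1],px[0]]]],float),K,np.array([c['k1'],0,0,0,0.]))[0,0]
    R=cv2.Rodrigues(np.array(c['rvec'],float))[0]; t=np.array(c['tvec'],float).ravel()
    return -R.T@t, R.T@np.array([x,y,1.])
def at_z(c,px,z):
    o,d=ray(c,px); return o+d*(z-o[2])/d[2]
E
python3 - <<'E'
from h import *
s=ctrl.read_state(); print(s['time_s'],s['ee_pos'],s['eef_rot'],s['ft_force'])
Z=dict(big_pulley=.054,channel_end=.012,pad_face=.042,post_top=.09,pivot=.06,stop_block=.012,deck=0,roller=.012,slip_jar=0,steel_block=0,test_tile=0,wrench=0,brush_mug=0,glaze_bowl=0)
for cam in('top','scene'):
    c=ctrl.read_camera(cam); cv2.imwrite(f'pics/{cam}0.png',c['pixels'])
    for l,z in Z.items():
        for m in ctrl.mark_of(l,cam)[:2]:
            print(cam,l,round(m['p'],2),np.round(m['centre'],0),np.round(at_z(c,m['centre'],z),4))
E
```

```text
0.0 [0.24861669 0.59991339 0.18285378] [-3.13971470e+00  1.18807649e-04  2.74888439e+00] [ 0.62265395 -0.63741129  0.62338452]
top big_pulley 0.64 [136. 255.] [0.7413 0.0165 0.054 ]
top channel_end 0.69 [169. 308.] [ 0.6663 -0.1215  0.012 ]
top pad_face 0.6 [234. 287.] [ 0.4985 -0.0651  0.042 ]
top post_top 0.94 [173. 259.] [0.6388 0.0049 0.09  ]
top pivot 0.71 [138. 311.] [ 0.7333 -0.1227  0.06  ]
top stop_block 0.78 [193. 394.] [ 0.6039 -0.3411  0.012 ]
top stop_block 0.63 [171. 372.] [ 0.6614 -0.287   0.012 ]
top deck 0.85 [181. 278.] [ 0.6352 -0.0424  0.    ]
top roller 0.48 [179. 221.] [0.6381 0.1037 0.012 ]
top slip_jar 0.63 [275. 323.] [ 0.3972 -0.1568  0.    ]
top test_tile 0.68 [230. 350.] [ 0.5104 -0.2274  0.    ]
top test_tile 0.66 [196. 343.] [ 0.5988 -0.2105  0.    ]
top wrench 0.75 [275. 380.] [ 0.3961 -0.3035  0.    ]
top brush_mug 0.91 [197. 180.] [0.5922 0.2091 0.    ]
top glaze_bowl 0.79 [156. 191.] [0.701  0.1837 0.    ]
top glaze_bowl 0.34 [138. 257.] [0.7519 0.012  0.    ]
scene big_pulley 0.62 [249. 230.] [0.7536 0.0147 0.054 ]
scene channel_end 0.8 [217. 198.] [ 0.6767 -0.1165  0.012 ]
scene pad_face 0.79 [171. 244.] [ 0.505  -0.0695  0.042 ]
scene post_top 0.81 [200. 244.] [ 0.6406 -0.0059  0.09  ]
scene pivot 0.86 [219. 185.] [ 0.7262 -0.1149  0.06  ]
scene stop_block 0.87 [202. 146.] [ 0.6893 -0.2635  0.012 ]
scene stop_block 0.81 [180. 142.] [ 0.6261 -0.3215  0.012 ]
scene deck 0.64 [220. 232.] [ 0.6409 -0.0397  0.    ]
scene roller 0.58 [202. 206.] [ 0.6247 -0.121   0.012 ]
scene slip_jar 0.77 [150. 234.] [ 0.3887 -0.1569  0.    ]
scene steel_block 0.86 [189. 182.] [ 0.602  -0.2117  0.    ]
scene test_tile 0.73 [168. 194.] [ 0.5113 -0.2252  0.    ]
scene wrench 0.59 [138. 192.] [ 0.3936 -0.3015  0.    ]
scene brush_mug 0.86 [241. 336.] [0.5966 0.2172 0.    ]
scene glaze_bowl 0.78 [274. 310.] [0.7092 0.1887 0.    ]
```

View pics/top0.png

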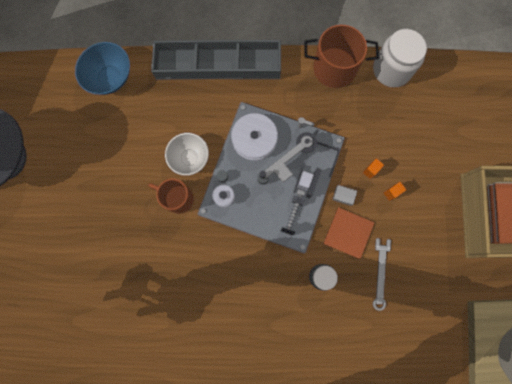

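View pics/scene0.png

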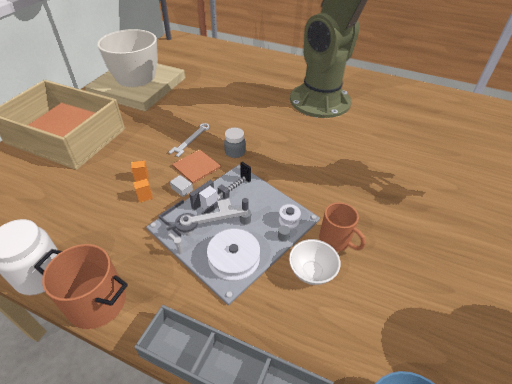

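The deck is yawed clockwise. The thumb pad is at about (287,232) in the top picture, the block at (305,181) and the post at (263,177). I'll fit the deck pose from the point marks plus the plate corners.

```bash
python3 - <<'E'
from h import *
from scipy.optimize import least_squares
P=dict(big_pulley=(85,90,54),channel_end=(55,-69,12),pad_face=(-119,-69,42),post_top=(-9,33,90),pivot=(110,-40,60),deck=(0,0,0))
A=[];B=[];N=[]
for cam in('top','scene'):
    c=ctrl.read_camera(cam)
    for l,p in P.items():
        m=ctrl.mark_of(l,cam)[0]
        A.append(np.array(p[:2])/1e3);B.append(at_z(c,m['centre'],p[2]/1e3)[:2]);N.append((cam,l))
    m=ctrl.outline_of('deck',cam)[0]['mask']
    # corners of the plate at z=.012 by hull
    cn=max(cv2.findContours(m.astype(np.uint8),0,2)[0],key=cv2.contourArea)
    W=np.array([at_z(c,(q[0][1],q[0][0]),.012)[:2] for q in cn],np.float32)
    r=cv2.minAreaRect(W); print(cam,'rect',r, cv2.boxPoints(r).round(3).tolist())
    if cam=='top':
        o,d=ray(c,m.nonzero() and (181,278)); print('cam o',o)
        img=c['pixels'][95:255,195:350]; cv2.imwrite('pics/top_crop.png',cv2.resize(img,None,fx=3.7,fy=3.7,interpolation=cv2.INTER_CUBIC))
A=np.array(A);B=np.array(B)
def T(v,A):
    c,s=np.cos(v[2]),np.sin(v[2]); return A@np.array([[c,s],[-s,c]])+v[:2]
f=least_squares(lambda v:(T(v,A)-B).ravel(),[.635,-.04,-.3],loss='soft_l1',f_scale=.004)
v=f.x; print(v)
for n,e in zip(N,(T(v,A)-B)*1e3): print(n,e.round(1))
for n,a in dict(c1=(-150,-130),c2=(170,-130),c3=(170,160),c4=(-150,160),pad=(-119,-69),rest=(-9,33),stop=(-30,-40)).items(): print(n,T(v,np.array([a])/1e3).round(4))
E
```

```text
top rect ((0.6545104384422302, -0.029763996601104736), (0.29010212421417236, 0.332411527633667), 70.63900756835938) [[0.44999998807907104, -0.1120000034570694], [0.7630000114440918, -0.22200000286102295], [0.859000027179718, 0.052000001072883606], [0.5460000038146973, 0.16200000047683716]]
cam o [ 0.44184    -0.00777215  1.04199242]Traceback (most recent call last):
  File "<stdin>", line 8, in <module>
IndexError: list index out of range
```

View pics/top_crop.png

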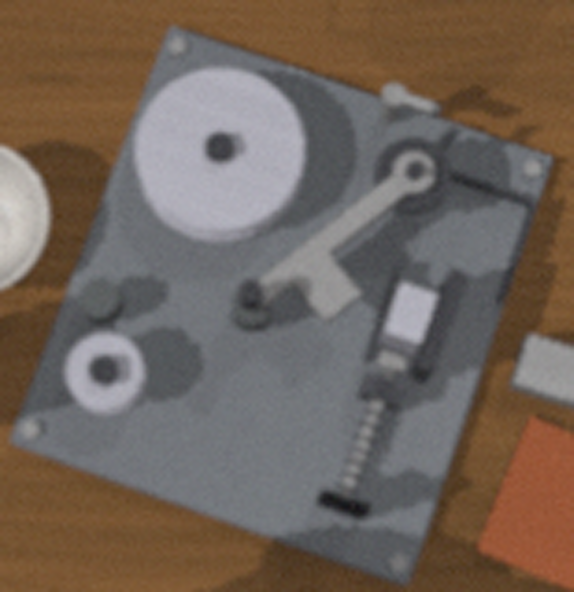

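The crop shows the plate corners at about (170,27), (553,157), (410,582) and (10,440). The pad is at (345,503), the block at (410,312) and the post top at (250,292). The corners go into the fit too.

```bash
python3 - <<'E'
from h import *
from scipy.optimize import least_squares
P=dict(big_pulley=(85,90,54),channel_end=(55,-69,12),pad_face=(-119,-69,42),post_top=(-9,33,90),pivot=(110,-40,60),deck=(0,0,0))
A=[];B=[];N=[]
for cam in('top','scene'):
    c=ctrl.read_camera(cam)
    for l,p in P.items():
        for m in ctrl.mark_of(l,cam)[:1]:
            A.append(np.array(p[:2])/1e3);B.append(at_z(c,m['centre'],p[2]/1e3)[:2]);N.append((cam,l))
    if cam=='top':
        for p,q in {(170,160):(170,27),(170,-130):(553,157),(-150,-130):(410,582),(-150,160):(10,440)}.items():
            A.append(np.array(p)/1e3);B.append(at_z(c,((q[1]+.5)/3.7+94.5,(q[0]+.5)/3.7+194.5),.012)[:2]);N.append(p)
        for m in ctrl.outline_of('pad_face',cam)[:1]: print('pad out',m['p'],m['centre'],at_z(c,m['centre'],.069),m['mask'].sum())
A=np.array(A);B=np.array(B)
def T(v,A):
    c,s=np.cos(v[2]),np.sin(v[2]); return A@np.array([[c,s],[-s,c]])+v[:2]
f=least_squares(lambda v:(T(v,A)-B).ravel(),[.635,-.04,-.3],loss='soft_l1',f_scale=.004)
v=f.x; print(v)
for n,e in zip(N,(T(v,A)-B)*1e3): print(n,e.round(1))
np.save('deck.npy',v)
for n,a in dict(pad=(-119,-69),rest=(-9,33),stop=(-30,-40)).items(): print(n,T(v,np.array([a])/1e3).round(4))
s=ctrl.read_state(); print(s['time_s'],cv2.Rodrigues(np.zeros(3))[0].shape,s['q'])
E
```

```text
pad out 0.7 [223.5, 291.4] [ 0.52073835 -0.07318561  0.069     ] 176
[ 0.63650099 -0.03847654 -0.33873365]
('top', 'big_pulley') [0.4 3.6]
('top', 'channel_end') [ 6.5 -2.8]
('top', 'pad_face') [5.8 1.6]
('top', 'post_top') [ 4.8 -2.8]
('top', 'pivot') [-5.5  5.5]
('top', 'deck') [4.8 1.3]
(170, 160) [3.4 0.5]
(170, -130) [ 1.9 -1.3]
(-150, -130) [-2.4  0.7]
(-150, 160) [-1.1  1.2]
('scene', 'big_pulley') [-4.5  2.3]
('scene', 'channel_end') [-13.6  -3.2]
('scene', 'pad_face') [-2.3  3.5]
('scene', 'post_top') [-3.8 -5.1]
('scene', 'pivot') [ 5.9 -1.3]
('scene', 'deck') [-4.1 -4. ]
pad [[ 0.5013 -0.064 ]]
rest [[ 0.639  -0.0044]]
stop [[ 0.5949 -0.0662]]
2.9 (3, 3) [-1.16388151  0.32103089 -0.07008026  1.4504873   0.02258205  1.37078073
 -0.05690031]
```

Call:
{"method": "drive_tool", "body": {
  "rows": [1,-0.03,-0.02,0,-0.054,1,-0.03,-0.02,0,0,1,-0.03,-0.02,0,0,1,-0.03,-0.02,0,0,1,-0.03,-0.02,0,0,1,-0.03,-0.02,0,0,1,-0.03,-0.02,0,0,1,-0.03,-0.02,0,0,1,-0.03,-0.02,0,0],
  "newtons": 20
}}

```text
time_s: 3.65
ee_pos: [0.4429, 0.3384, 0.1843]
eef_rot: [3.141, 0.0, 2.803]
ft_force: [1.7, 0.4, 0.1]
opening: 0.0352
gripper_force: 0.0
```

```bash
cat >> h.py <<'E'
def where():
    v=np.load('deck.npy'); s=ctrl.read_state(); c,n=np.cos(v[2]),np.sin(v[2]); R=np.array([[c,n],[-n,c]])
    p=R@(np.array(s['ee_pos'][:2])-v[:2]); f=R@np.array(s['ft_force'][:2])
    print('t %.2f deck xy %s z %.4f yawerr %.3f F %s Fz %.1f open %.4f'%(s['time_s'],(p*1e3).round(1),s['ee_pos'][2],(s['eef_rot'][2]-np.pi-v[2]+np.pi)%(2*np.pi)-np.pi,f.round(1),s['ft_force'][2],s['opening']))
E
python3 -c "from h import *;where()"
```

```text
t 3.65 deck xy [-307.8  291.1] z 0.1843 yawerr 0.000 F [1.5 0.9] Fz 0.1 open 0.0352
```

Call:
{"method": "drive_tool", "body": {
  "rows": [1,-0.013,-0.033,0,0,1,-0.013,-0.033,0,0,1,-0.013,-0.033,0,0,1,-0.013,-0.033,0,0,1,-0.013,-0.033,0,0,1,-0.013,-0.033,0,0,1,-0.013,-0.033,0,0,1,-0.013,-0.033,0,0,1,-0.013,-0.033,0,0,1,-0.013,-0.033,0,0,1,-0.013,-0.03,0,0,1,0,0,0,0]
}}

```text
time_s: 4.65
ee_pos: [0.4573, -0.0549, 0.1846]
eef_rot: [-3.14, 0.002, 2.793]
ft_force: [0.1, -0.5, 0.0]
opening: 0.0008
gripper_force: 0.0
```

```bash
python3 -c "from h import *;where()"
```

```text
t 4.65 deck xy [-163.6  -75. ] z 0.1846 yawerr -0.010 F [ 0.2 -0.5] Fz 0.0 open 0.0008
```

Call:
{"method": "drive_tool", "body": {
  "rows": [1,0,0.006,0.03,0,1,0,0,0.03,0,1,0,0,0.03,0,1,0,0,0.03,0,1,0,0,0.028,-0.01,1,0,0,0,0]
}}

```text
time_s: 5.15
ee_pos: [0.4546, -0.0414, 0.0314]
eef_rot: [-3.138, -0.008, 2.813]
ft_force: [-1.5, -0.1, -0.5]
opening: 0.0004
gripper_force: 0.0
```

```bash
python3 - <<'E'
from h import *
where()
for n in ('scene','top'):
    c=ctrl.read_camera(n)
    g=c['pixels'][120:280,120:320] if n=='scene' else c['pixels'][100:260,200:360]
    cv2.imwrite(f'pics/b_{n}.png',cv2.resize(g,None,fx=3.7,fy=3.7,interpolation=cv2.INTER_CUBIC))
E
```

```text
t 5.15 deck xy [-170.6  -63.2] z 0.0314 yawerr 0.010 F [-1.4 -0.6] Fz -0.5 open 0.0004
```

View pics/b_scene.png

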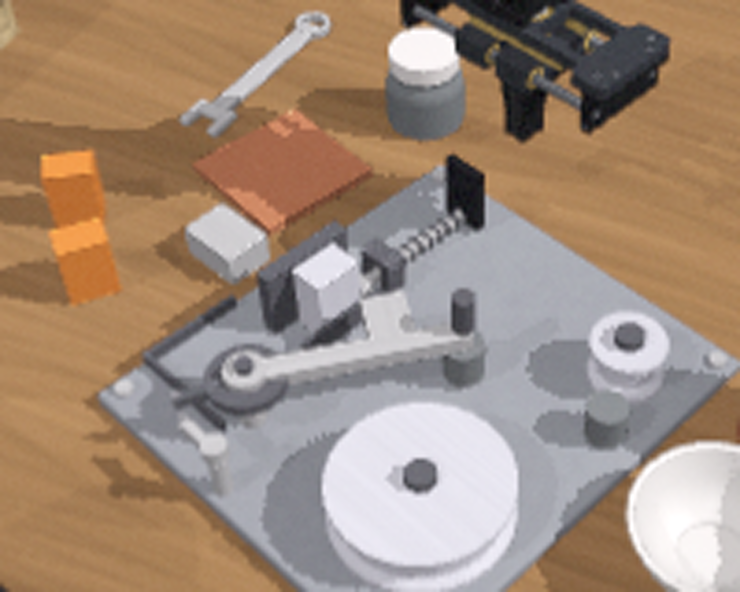

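The shut fingers at (523,120) stand in line behind the pad (465,190), so I'll press now.

Call:
{"method": "drive_tool", "body": {
  "rows": [1,-0.01,-0.005,0,0,1,-0.01,0,-0.003,0,1,-0.01,0,0,0,1,-0.008,0,0,0,1,-0.006,0,0,0,1,-0.006,0,0,0,1,-0.006,0,0,0,1,-0.006,0,0,0]
}}

```text
time_s: 5.92
ee_pos: [0.5168, -0.0663, 0.0389]
eef_rot: [-3.142, -0.0, 2.813]
ft_force: [0.2, -1.0, -0.2]
opening: 0.0003
gripper_force: 0.0
```

```bash
python3 -c "from h import *;where()"
```

```text
t 5.92 deck xy [-103.7  -66.1] z 0.0389 yawerr 0.010 F [ 0.5 -0.8] Fz -0.2 open 0.0003
```

```bash
python3 - <<'E'
from h import *
where()
a=[]
for n in ('scene','top'):
    c=ctrl.read_camera(n)
    g=c['pixels'][130:250,160:300] if n=='scene' else c['pixels'][150:270,230:370]
    a.append(cv2.resize(g,None,fx=2.8,fy=4*.7,interpolation=cv2.INTER_CUBIC))
cv2.imwrite('pics/c.png',np.hstack(a))
where()
E
```

```text
t 5.92 deck xy [-103.7  -66.1] z 0.0389 yawerr 0.010 F [ 0.5 -0.8] Fz -0.2 open 0.0003
t 6.02 deck xy [-103.2  -66.2] z 0.0389 yawerr 0.010 F [ 0.7 -0.1] Fz 0.4 open 0.0003
```

View pics/c.png

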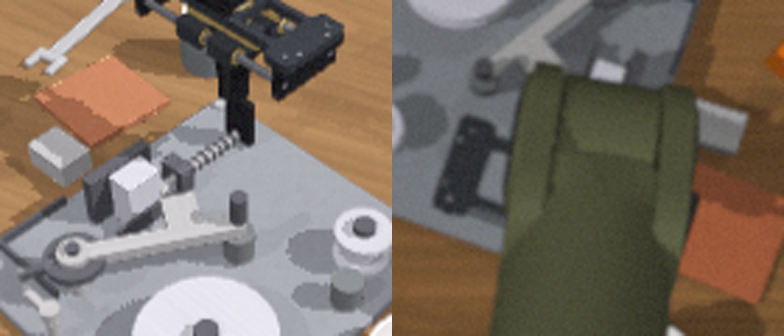

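Call:
{"method": "drive_tool", "body": {
  "rows": [1,-0.006,0,0,0,1,-0.006,0,0,0,1,-0.006,0,0,0,1,0,0,0,0]
}}

```text
time_s: 6.35
ee_pos: [0.5347, -0.0726, 0.0391]
eef_rot: [-3.141, 0.001, 2.813]
ft_force: [0.9, -0.4, -0.9]
opening: 0.0007
gripper_force: 0.0
```

```bash
python3 - <<'E'
from h import *
where()
v=np.load('deck.npy')
c=ctrl.read_camera('scene')
for l in('pad_face','ejector','stop_block','post_top'):
    for m in ctrl.mark_of(l,'scene')[:3]:
        z=dict(pad_face=.042,ejector=.042,stop_block=.012,post_top=.09)[l]
        w=at_z(c,m['centre'],z); cs,n=np.cos(v[2]),np.sin(v[2])
        print(l,round(m['p'],2),m['centre'],(np.array([[cs,n],[-n,cs]])@(w[:2]-v[:2])*1e3).round(1))
g=c['pixels'][130:250,160:300]
cv2.imwrite('pics/d.png',cv2.resize(g,None,fx=5,fy=5,interpolation=cv2.INTER_CUBIC))
E
```

```text
t 6.35 deck xy [-84.7 -66. ] z 0.0391 yawerr 0.010 F [ 1.  -0.1] Fz -0.9 open 0.0007
pad_face 0.68 [170.6, 243.7] [-114.2  -74.2]Traceback (most recent call last):
  File "<stdin>", line 6, in <module>
ValueError: it knows: big_pulley, brush_mug, channel_end, deck, glaze_bowl, pad_face, pivot, post_top, roller, slip_jar, steel_block, stop_block, test_tile, wrench
```

```bash
python3 - <<'E'
from h import *
a=[]
for n in ('scene','top'):
    c=ctrl.read_camera(n)
    g=c['pixels'][130:250,160:300] if n=='scene' else c['pixels'][150:270,230:370]
    a.append(cv2.resize(g,None,fx=2.8,fy=2.8,interpolation=cv2.INTER_CUBIC))
    K=np.array([[c['fx'],0,c['cx']],[0,c['fy'],c['cy']],[0,0,1]])
    s=ctrl.read_state()
    for p in (s['ee_pos'],np.r_[s['ee_pos'][:2],.06]): print(n,cv2.projectPoints(np.array([p]),np.array(c['rvec'],float),np.array(c['tvec'],float),K,np.array([c['k1'],0,0,0.]))[0].ravel())
cv2.imwrite('pics/d.png',np.hstack(a))
c=ctrl.read_camera('scene')
v=np.load('deck.npy'); cs,n=np.cos(v[2]),np.sin(v[2])
for px in [(165,243),(170,244),(175,246),(165,240),(170,248),(165,250),(160,243),(175,250),(155,243)]:
    o,d=ray(c,px); w=o+d*c['depth'][px]; print(px,c['pixels'][px],np.r_[np.array([[cs,n],[-n,cs]])@(w[:2]-v[:2]),w[2]].round(3))
E
```

```text
scene [238.51574009 178.03614246]
scene [238.37797279 172.172913  ]
top [290.08899698 219.44962577]
top [290.64858166 218.65449841]
(165, 243) [27 28 28] [-0.094 -0.056  0.086]
(170, 244) [31 29 26] [-0.111 -0.07   0.05 ]
(175, 246) [31 25 24] [-0.112 -0.063  0.034]
(165, 240) [32 30 29] [-0.084 -0.057  0.092]
(170, 248) [35 27 27] [-0.111 -0.055  0.058]
(165, 250) [ 87 128 172] [-0.178 -0.111 -0.002]
(160, 243) [33 31 33] [-0.093 -0.055  0.104]
(175, 250) [50 42 46] [-0.114 -0.051  0.041]
(155, 243) [119 113 113] [-0.057 -0.02   0.163]
```

View pics/d.png

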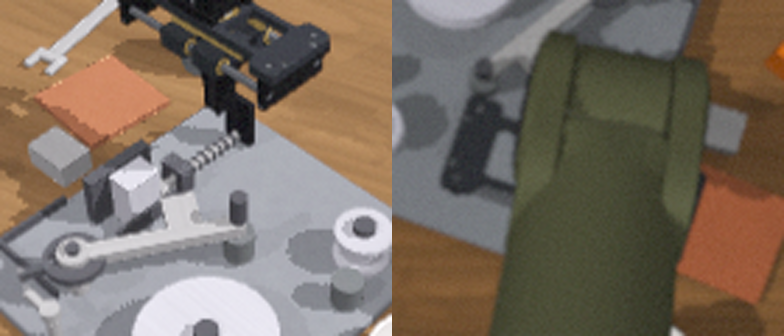

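```bash
python3 - <<'E'
from h import *
v=np.load('deck.npy'); cs,n=np.cos(v[2]),np.sin(v[2])
c=ctrl.read_camera('scene')
for r in range(146,186,3):
    L=[]
    for k in range(226,256,3):
        d0=c['depth'][r,k]
        o,d=ray(c,(r,k)); w=o+d*d0; q=np.r_[np.array([[cs,n],[-n,cs]])@(w[:2]-v[:2]),w[2]]*1e3
        L.append('%4d,%4d,%3d'%tuple(q) if d0>0 else '----')
    print(r,' | '.join(L))
E
```

```text
146  -51, -70,164 |  -51, -59,169 |  -56, -54,170 |  -61, -49,170 |  -63, -41,173 |  -61, -30,180 |  -61, -19,187 |  -62, -11,190 |  -95, -33,159 | -105, -33,154
149  -51, -70,154 |  -49, -58,163 |  -49, -47,169 |  -53, -41,170 |  -58, -36,170 |  -63, -32,169 |  -63, -21,175 |  -61, -11,182 |  -61,  -1,188 |  -64,   5,190
152 -158,-191, 13 |  -49, -58,154 |  -48, -47,160 |  -48, -36,167 |  -54, -32,166 |  -63, -31,161 |  -73, -31,155 |  -87, -35,144 |  -52,   7,189 |  -59,   9,187
155 -160,-194, -1 | -158,-179,  8 |  -48, -47,152 |  -48, -37,157 |  -52, -31,158 |  -54, -23,162 |  -57, -16,164 | -202,-146,  1 |  -49,  10,184 |  -51,  17,188
158 -150,-183,  0 | -157,-178, -2 |  -76, -78,106 |  -75, -66,114 |  -76, -56,120 |  -82, -51,119 |  -55, -14,158 |  -56,  -5,162 |  -62,  -1,161 |  -49,  19,181
161 -140,-173,  0 | -147,-168, -1 | -152,-160,  0 |  -77, -68,102 |  -74, -54,112 |  -85, -54,105 | -178,-136, -1 | -183,-128,  0 |  -54,   5,161 |  -48,  20,174
164 -131,-164,  0 | -138,-158, -1 | -143,-151,  0 |  -77, -68, 92 |  -76, -56,100 |  -87, -56, 93 | -114, -73, 65 | -174,-120,  
[... 467 characters left out ...]
, 38 | -111, -59, 44 | -116, -53, 45 | -158, -80,  0
176  -87,-116, 12 |  -94,-112,  9 |  -99,-105, 11 | -105, -99, 11 | -111, -94, 10 | -110, -81, 19 | -111, -70, 26 | -110, -58, 35 | -114, -50, 37 | -139, -63, 12
179  -80,-110,  9 |  -84,-102, 12 |  -90, -96, 12 |  -97, -91, 10 | -102, -85, 11 |  -98, -68, 25 | -106, -65, 21 | -109, -57, 24 | -113, -50, 27 | -131, -55, 10
182  -70, -99, 11 |  -76, -93, 11 |  -83, -89, 10 |  -86, -80, 13 |  -82, -64, 27 |  -92, -62, 22 | -105, -65, 10 | -111, -58, 11 | -116, -52, 12 | -122, -46, 11
185  -63, -92, 10 |  -68, -85, 12 |  -65, -70, 24 |  -72, -66, 21 |  -83, -65, 15 |  -91, -62, 11 |  -97, -57, 10 | -103, -50, 11 | -108, -44, 12 | -113, -38, 12
```

The depth map shows the fingertips at z of about 0.075, above the 69 mm pad, although the reported z is 0.039. The reported z can't be trusted, so I'll back off and measure the tip with the camera.

Call:
{"method": "drive_tool", "body": {
  "rows": [1,0.025,0,0,0,1,0.025,0,0,0,1,0.02,0,0,0,1,0,0,0,0]
}}

```text
time_s: 6.98
ee_pos: [0.463, -0.0479, 0.0382]
eef_rot: [3.141, -0.004, 2.814]
ft_force: [-0.5, 0.0, -0.1]
opening: 0.0003
gripper_force: 0.0
```

```bash
cat >> h.py <<'E'
def cloud(cam='scene',box=None):
    c=ctrl.read_camera(cam); v=np.load('deck.npy'); cs,n=np.cos(v[2]),np.sin(v[2])
    K=np.array([[c['fx'],0,c['cx']],[0,c['fy'],c['cy']],[0,0,1]])
    rr,cc=np.mgrid[0:384,0:512]
    xy=cv2.undistortPoints(np.stack([cc,rr],-1).reshape(-1,1,2).astype(float),K,np.array([c['k1'],0,0,0,0.]))[:,0]
    d=c['depth'].reshape(-1,1); P=np.hstack([xy*d,d])
    R=cv2.Rodrigues(np.array(c['rvec'],float))[0]; W=(P-np.array(c['tvec'],float).ravel())@R
    W[:,:2]=(W[:,:2]-v[:2])@np.array([[cs,-n],[n,cs]]); W*=1e3
    ok=d[:,0]>0
    if box is not None:
        b=np.array(box); ok&=((W>b[:,0])&(W<b[:,1])).all(1)
    return W[ok],np.c_[rr.ravel(),cc.ravel()][ok],c
E
python3 - <<'E'
from h import *
where()
s=ctrl.read_state(); print(s['ee_pos'],s['q'])
W,px,c=cloud('scene',[(-200,-125),(-110,-20),(22,140)])
for z in range(20,140,6):
    m=(W[:,2]>=z)&(W[:,2]<z+6)
    if m.any(): print(z,m.sum(),'x',W[m,0].min().round(),W[m,0].max().round(),'y',W[m,1].min().round(),W[m,1].max().round(),'px',px[m].mean(0).round())
E
```

```text
t 6.98 deck xy [-160.5  -66.5] z 0.0382 yawerr 0.011 F [-0.5 -0.1] Fz -0.1 open 0.0003
[ 0.46304089 -0.0479159   0.03819156] [-0.45536855  0.05816075  0.52054054  2.0777972  -0.03637913  1.01751786
  1.32695525]
74 10 x -172.0 -149.0 y -73.0 -57.0 px [155. 257.]
80 20 x -172.0 -148.0 y -75.0 -55.0 px [154. 258.]
86 19 x -171.0 -150.0 y -75.0 -56.0 px [152. 258.]
92 20 x -172.0 -148.0 y -73.0 -56.0 px [150. 258.]
98 15 x -168.0 -148.0 y -74.0 -55.0 px [149. 257.]
104 18 x -166.0 -149.0 y -78.0 -54.0 px [147. 258.]
110 20 x -170.0 -148.0 y -78.0 -52.0 px [145. 257.]
116 20 x -165.0 -147.0 y -78.0 -52.0 px [144. 258.]
122 7 x -159.0 -147.0 y -76.0 -51.0 px [143. 258.]
```

Call:
{"method": "drive_tool", "body": {
  "rows": [1,0,-0.002,0.015,0,1,0,0,0.015,0,1,0,0,0.01,0,1,0,0,0,0]
}}

```text
time_s: 7.37
ee_pos: [0.4653, -0.0516, -0.0028]
eef_rot: [-3.14, -0.003, 2.813]
ft_force: [-1.4, 0.1, 0.6]
opening: 0.0001
gripper_force: 0.0
```

```bash
python3 - <<'E'
from h import *
where()
W,px,c=cloud('scene',[(-200,-125),(-110,-20),(16,140)])
for z in range(16,60,6):
    m=(W[:,2]>=z)&(W[:,2]<z+6)
    if m.any(): print(z,m.sum(),'x',W[m,0].min().round(),W[m,0].max().round(),'y',W[m,1].min().round(),W[m,1].max().round(),'px',px[m].mean(0).round())
E
```

```text
t 7.37 deck xy [-157.1  -69.3] z -0.0028 yawerr 0.010 F [-1.4 -0.3] Fz 0.6 open 0.0001
34 14 x -169.0 -145.0 y -77.0 -60.0 px [167. 256.]
40 16 x -167.0 -145.0 y -77.0 -59.0 px [165. 256.]
46 20 x -169.0 -144.0 y -77.0 -59.0 px [164. 256.]
52 15 x -167.0 -145.0 y -78.0 -58.0 px [162. 255.]
58 16 x -168.0 -143.0 y -76.0 -59.0 px [161. 255.]
```

The tip is now truly at z of about 0.035. Pressing.

Call:
{"method": "drive_tool", "body": {
  "rows": [1,-0.012,0,0,0,1,-0.012,0,0,0,1,-0.008,0,0,0,1,-0.006,0,0,0,1,-0.006,0,0,0,1,-0.006,0,0,0,1,-0.006,0,0,0]
}}

```text
time_s: 8.0
ee_pos: [0.5181, -0.0691, -0.0011]
eef_rot: [-3.141, -0.004, 2.813]
ft_force: [-5.6, 2.2, 4.4]
opening: 0.0002
gripper_force: 3.2
```

```bash
python3 -c "from h import *;where()"
```

```text
t 8.00 deck xy [-101.5  -68.2] z -0.0011 yawerr 0.010 F [-6.   0.2] Fz 4.4 open 0.0002
```

Call:
{"method": "drive_tool", "body": {
  "rows": [1,-0.006,0,0,0,1,-0.006,0,0,0,1,-0.006,0,0,0,1,-0.006,0,0,0,1,-0.005,0,0,0,1,0,0,0,0]
}}

```text
time_s: 8.5
ee_pos: [0.5455, -0.0787, -0.0012]
eef_rot: [-3.141, -0.004, 2.813]
ft_force: [-7.4, 1.1, 6.7]
opening: 0.0001
gripper_force: 3.4
```

```bash
python3 - <<'E'
from h import *
where()
W,px,c=cloud('scene',[(0,130),(-95,-40),(58,70)])
print(len(W),W.min(0),W.max(0),np.median(W,0))
E
```

```text
t 8.50 deck xy [-72.4 -68.2] z -0.0012 yawerr 0.010 F [-7.3 -1.4] Fz 6.7 open 0.0001
294 [  0.16249332 -94.83417603  58.0052591 ] [124.55837794 -40.06373777  66.89528398] [ 63.15124487 -73.94148915  63.01276893]
```

Call:
{"method": "drive_tool", "body": {
  "rows": [1,-0.004,0,0,0,1,-0.004,0,0,0,1,-0.003,0,0,0,1,-0.003,0,0,0,1,0,0,0,0]
}}

```text
time_s: 8.97
ee_pos: [0.5526, -0.0812, -0.0019]
eef_rot: [-3.141, -0.017, 2.813]
ft_force: [-19.3, 5.3, 15.6]
opening: 0.0009
gripper_force: 10.1
```

```bash
python3 - <<'E'
from h import *
where()
W,px,c=cloud('scene',[(40,130),(-95,-45),(60,70)])
k=c['pixels'][px[:,0],px[:,1]].min(1)>150
W=W[k]; print(len(W),W.min(0),W.max(0),np.median(W,0)) if len(W) else print(0)
for m in ctrl.mark_of('pad_face','scene')[:1]: print(m)
E
```

```text
t 8.97 deck xy [-64.9 -68.1] z -0.0019 yawerr 0.010 F [-20.   -1.5] Fz 15.6 open 0.0009
138 [ 61.7872795  -81.86633435  60.01084434] [122.68162909 -45.37616717  65.68219469] [ 81.32227547 -65.94992349  62.76977735]
{'centre': [180.4, 227.7], 'p': 0.5}
```

Call:
{"method": "drive_tool", "body": {
  "rows": [1,0.01,0,0,0,1,0.015,0,0,0,1,0.02,0,0,0,1,0.02,0,0,0,1,0.02,0,0,0,1,0.01,0,-0.02,0,1,0,0,-0.03,0,1,0,0,-0.03,0,1,0,0,-0.03,0,1,0,0,0,0]
}}

```text
time_s: 9.9
ee_pos: [0.4755, -0.053, 0.1154]
eef_rot: [3.136, 0.011, 2.812]
ft_force: [1.1, -0.5, 0.2]
opening: 0.0005
gripper_force: 0.0
```

```bash
python3 - <<'E'
from h import *
where()
W,px,c=cloud('scene',[(0,130),(-95,-45),(60,70)])
k=c['pixels'][px[:,0],px[:,1]].min(1)>150
W=W[k]; print(len(W),W.min(0),W.max(0),np.median(W,0))
for l,z in(('pad_face',.042),('post_top',.09)):
    for m in ctrl.mark_of(l,'scene')[:1]: print(l,m['centre'],at_z(c,m['centre'],z))
P,px,c=cloud('scene',[(-30,15),(10,60),(70,110)])
print('post',P.min(0),P.max(0),np.median(P,0),len(P))
cv2.imwrite('pics/e.png',cv2.resize(c['pixels'][120:280,130:330],None,fx=3.6,fy=3.6))
E
```

```text
t 9.90 deck xy [-147.   -67.2] z 0.1154 yawerr 0.010 F [ 1.2 -0.1] Fz 0.2 open 0.0005
142 [ 61.68083726 -81.05846896  60.05761905] [119.76074053 -45.11295642  66.26997017] [ 81.60927664 -65.64154034  62.66479778]
pad_face [170.5, 245.6] [ 0.50163105 -0.0660251   0.042     ]
post_top [200.5, 246.1] [6.41352032e-01 6.61285204e-05 9.00000000e-02]
post [-14.39932932  26.47887701  70.15864161] [ 0.6476165  42.04847423 91.20417175] [-5.82021317 36.53068037 86.0969147 ] 63
```

View pics/e.png

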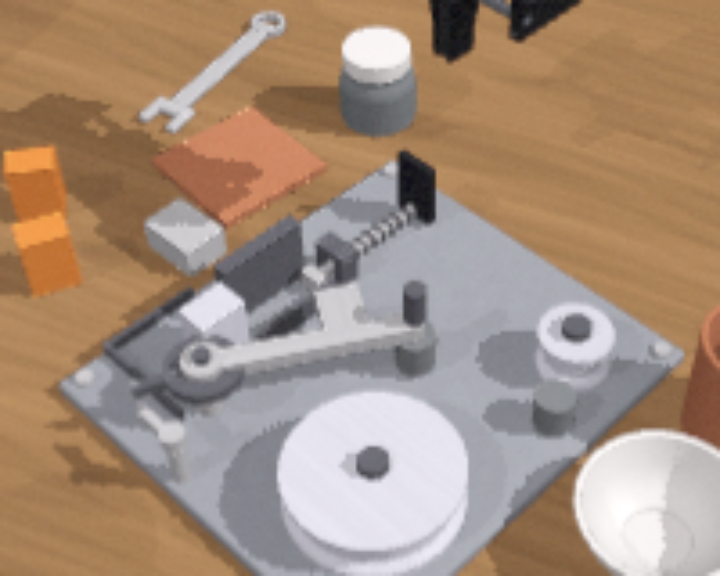

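The stop block stands on the bare end beyond the rail, near (215,310), and the slide has sprung back. Next is the left side of the post at (414,300).

Call:
{"method": "drive_tool", "body": {
  "rows": [1,-0.022,0.025,0,0.01,1,-0.023,0.025,0,0,1,-0.023,0.025,0,0,1,-0.023,0.025,0,0,1,-0.023,0.025,0,0,1,-0.023,0.025,0,0,1,0,0,0.025,0,1,0,0,0.03,0,1,0,0,0.02,0,1,0,0,0,0]
}}

```text
time_s: 10.93
ee_pos: [0.644, 0.043, 0.0265]
eef_rot: [-3.135, -0.01, 2.803]
ft_force: [-0.5, 0.8, -1.9]
opening: 0.0005
gripper_force: 0.0
```

```bash
python3 - <<'E'
from h import *
where()
W,px,c=cloud('scene',[(-60,40),(52,120),(56,130)])
for z in range(56,120,6):
    m=(W[:,2]>=z)&(W[:,2]<z+6)
    if m.any(): print(z,m.sum(),'x',W[m,0].min().round(),W[m,0].max().round(),'y',W[m,1].min().round(),W[m,1].max().round())
E
```

```text
t 10.93 deck xy [-20.   79.3] z 0.0265 yawerr -0.000 F [-0.7  0.6] Fz -1.9 open 0.0005
62 9 x -25.0 -9.0 y 72.0 89.0
68 22 x -27.0 -7.0 y 74.0 90.0
74 24 x -29.0 -7.0 y 72.0 90.0
80 16 x -27.0 -8.0 y 73.0 89.0
86 16 x -23.0 -8.0 y 73.0 91.0
92 13 x -17.0 -7.0 y 70.0 92.0
98 3 x -27.0 -9.0 y 92.0 94.0
```

Call:
{"method": "drive_tool", "body": {
  "rows": [1,-0.007,0,-0.004,0,1,0,-0.008,0,0,1,0,-0.008,0,0,1,0,-0.008,0,0,1,0.001,-0.006,0,0,1,0.001,-0.006,0,0,1,0.001,-0.006,0,0,1,0.001,-0.006,0,0]
}}

```text
time_s: 11.65
ee_pos: [0.6356, 0.0028, 0.0389]
eef_rot: [3.134, -0.003, 2.806]
ft_force: [-2.9, 10.2, 3.2]
opening: 0.0006
gripper_force: 4.3
```

```bash
cat >> h.py <<'E'
def post():
    W,px,c=cloud('scene',[(-60,20),(-70,50),(84,96)])
    print('post top cloud',len(W),np.median(W,0).round(1),W.min(0).round(),W.max(0).round())
    v=np.load('deck.npy'); cs,n=np.cos(v[2]),np.sin(v[2])
    for m in ctrl.mark_of('post_top','scene')[:1]: print(m['p'],((at_z(c,m['centre'],.09)[:2]-v[:2])@np.array([[cs,-n],[n,cs]])*1e3).round(1))
    return c
E
python3 -c "
from h import *
where();post()"
```

```text
t 11.65 deck xy [-14.6  38.6] z 0.0389 yawerr 0.003 F [-6.1  8.7] Fz 3.2 open 0.0006
post top cloud 50 [-6.9 44.5 89.5] [-25.  14.  84.] [-2. 48. 95.]
0.63 [105.9 -20.3]
```

Call:
{"method": "drive_tool", "body": {
  "rows": [1,0.002,-0.006,0.003,0,1,0.002,-0.006,0.003,0,1,0.002,-0.006,0,0,1,0.002,-0.006,0,0,1,0.002,-0.006,0,0,1,0.002,-0.006,0,0,1,0,0,0,0]
}}

```text
time_s: 12.33
ee_pos: [0.6136, -0.0292, 0.033]
eef_rot: [3.136, 0.001, 2.804]
ft_force: [0.5, 5.7, 1.7]
opening: 0.0006
gripper_force: 3.3
```

```bash
python3 -c "
from h import *
where();c=post()"
```

```text
t 12.33 deck xy [-24.7   1.1] z 0.0330 yawerr 0.001 F [-1.4  5.6] Fz 1.7 open 0.0006
post top cloud 42 [-16.4   8.5  89.1] [-34. -18.  84.] [-13.  12.  96.]
0.72 [-34.4 -14.7]
```

Call:
{"method": "drive_tool", "body": {
  "rows": [1,0.001,-0.005,0,0,1,0.001,-0.005,0,0,1,0.001,-0.005,0,0,1,0.001,-0.005,0,0,1,0,-0.003,0,0,1,0,0,0,0]
}}

```text
time_s: 12.93
ee_pos: [0.6026, -0.0501, 0.033]
eef_rot: [3.136, 0.002, 2.804]
ft_force: [2.3, 7.0, 0.5]
opening: 0.0006
gripper_force: 3.4
```

```bash
python3 -c "
from h import *
where();c=post()
cv2.imwrite('pics/f.png',cv2.resize(c['pixels'][120:280,130:330],None,fx=3.6,fy=3.6))"
```

```text
t 12.93 deck xy [-28.1 -22.2] z 0.0330 yawerr 0.001 F [-0.2  7.3] Fz 0.5 open 0.0006
post top cloud 39 [-19.4 -17.8  89.4] [-37. -46.  85.] [-16. -12.  96.]
0.75 [-24.1 -34.2]
```

View pics/f.png

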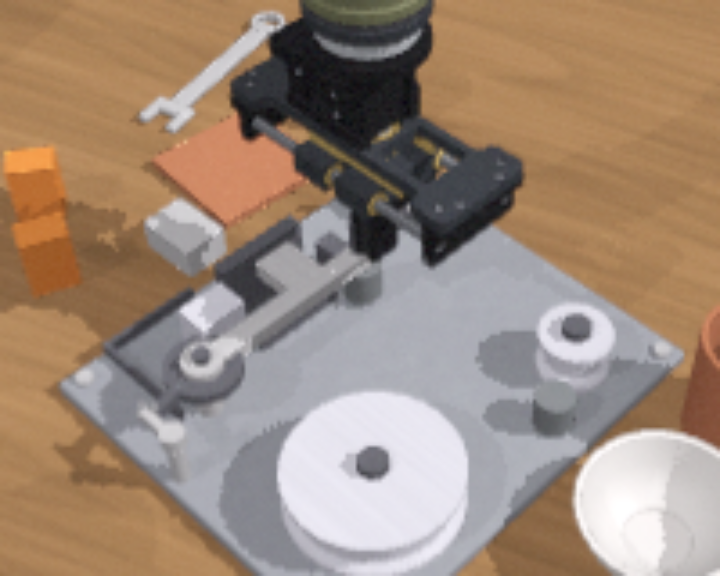

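The arm is past its click and its paddle is nearly at the rail. At 7 N it is still on the spring, so I'll push on to the stop.

Call:
{"method": "drive_tool", "body": {
  "rows": [1,0,-0.002,0,0,1,0,-0.002,0,0,1,0,0,0,0,1,0,0,0,0]
}}

```text
time_s: 13.37
ee_pos: [0.6024, -0.0506, 0.033]
eef_rot: [3.133, 0.002, 2.806]
ft_force: [4.9, 10.3, -0.2]
opening: 0.0004
gripper_force: 5.2
```

```bash
python3 -c "
from h import *
where()"
```

```text
t 13.37 deck xy [-28.1 -22.8] z 0.0330 yawerr 0.003 F [ 1.2 11.3] Fz -0.2 open 0.0004
```

Call:
{"method": "drive_tool", "body": {
  "rows": [1,0,-0.003,0,0,1,0,0,0,0,1,0,0,0,0,1,0,0,0,0,1,0,0,0,0]
}}

```text
time_s: 13.78
ee_pos: [0.6024, -0.0508, 0.0331]
eef_rot: [3.13, 0.003, 2.808]
ft_force: [6.6, 12.6, -1.8]
opening: 0.0006
gripper_force: 7.3
```

```bash
python3 -c "
from h import *
where()
P,px,c=cloud('scene',[(-40,80),(-70,-5),(56,64)])
k=(P[:,0]>0)&(P[:,0]<70); print('arm line',np.polyfit(P[k,0],P[k,1],1),k.sum())
W,px,c=cloud('scene',[(50,130),(-95,-50),(60,70)])
print('block',np.median(W,0),len(W))"
```

```text
t 13.78 deck xy [-28.1 -22.9] z 0.0331 yawerr 0.005 F [ 2.  14.1] Fz -1.8 open 0.0006
arm line [  0.07370971 -49.03805798] 257
block [ 78.79606381 -68.65523293  62.73736869] 145
```

The arm is on its hard stop: force rises with no motion. The block is at deck x of about 79 mm, so I'm handing in.

```bash
python3 -c "
from cell import ctrl
print(ctrl.finish_job())"
```

```text
the job is handed in; nothing more can be done
None
```

I handed the job in at about 14 s with the stop block out of the channel at deck x of about 79 mm, the slide sprung back, and the tensioner held at its stop with about 14 N; the hand-in returned no verdict.

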